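Snap the lid shut all round a packed food box

ROBOT

A 6-joint arm with a two-finger parallel gripper is mounted at the origin on the work surface. World frame = base frame: x ahead of the robot, y to its left, z up, the work surface at z = 0. Lengths are in mm, angles in rad, forces in N, time in s.
With the tool pointing down it reaches from about 275 to 750 mm from the base axis. Payload 10.2 kg.
Tool frame: the origin (TCP) lies at the very end of the fingers, on their centre line; the grasp point (between the pads) lies 19 mm behind it; z points along the fingers, y is the direction in which the jaws open and shut (so a half turn about z gives the same grasp; the last joint's range is limited). The gripper opens to 85 mm and grips with 20 to 120 N. Pads are 22 mm wide; open, the fingers measure 114 mm over their backs; the gripper's body (76 mm by 85 mm) begins 54 mm behind the grasp point. The pads swing forward as they close: fully open they stand 13 mm farther back than shut.
Start: joints at [1.068, 0.313, 1.498, -0, 1.331, -0.223], TCP at [144.999, 504.586, 231.294] pointing down, gripper open.
Joint ranges: [-2.94, 2.94], [-0.97, 2.17], [0.19, 2.56], [-1.23, 4.37], [0.02, 3.11], [-2.88, 2.88]. Speed limits (rad/s): [2.39, 2.39, 3.01, 3.14, 3.14, 3.14].

INTERFACE

Orientations are given as a unit quaternion [w, x, y, z].
In Python, from rig import * gives the robot as it stands. The module is installed in compiled form; this text tells all that it offers.
- The arm moves only by the shell command python3 -m crank 'ROWS' [FORCE]. ROWS is a JSON object of lists of equal length, an entry for each row: "dp": the shift along the world's x, y, z in cm, a list of three; "delta_rot": the turn, a rotation vector about the world's x, y, z in degrees, a list of three; "claw": the closure in counts, from 0 (fully open) to 255 (shut). A call has 1 to 10 rows; each row shifts and turns the commanded pose from where the row before left it; what a row does not reach is not made up. A row lasts 1/10 s, in which the tool goes at most 50 mm and 8.59 degrees, less where a joint would pass 70% of its speed; a pose out of reach is approached as far as the arm can. A call is refused whole if a number of a shift passes 5 or a number of a turn 8.59, either way. A call with a gripper value outside its range is refused whole. The fingers move at their own pace and stop on an object; FORCE is the grip in N (left out, the last holds). Time passes only in rows, so rows that do not move let the fingers close. It gives the time, the measured TCP pose, the force and the opening at its end, in the units of the state.
- sense(): the state, without advancing time (a new reading comes with each control period).
- capture(name): name is "side" or "top" or "wrist"; returns (picture, depth): 384x512x3 uint8, red, green, blue; 384x512 float32, mm along the optical axis (not along the pixel's ray), 0 where there is no reading.
- camera_model(name): a dict with "fx", "fy", "cx", "cy" (pixels), "cam_to_world" (4x4, takes a point from camera to world coordinates); the wrist camera has in their place "T_tool_cam" (4x4, takes a point from camera to tool coordinates, whose origin is the TCP and whose axes are the flange's). Camera axes: x right, y up, looking along -z (the intrinsics and any distortion apply to the point x, -y, -z); pixel columns grow to the right and rows downward; lengths in mm; the calibration is good to about 2 mm. A picture is of the moment at which its call begins: read the wrist's pose just before it. camera_model takes no time and is no camera call.
- finish_job(): hands the job in, once; it reports no verdict.
Trained networks look in the newest picture that a camera, given by its name, has taken for a name from the list of things; names that differ only in an ending like _2 or _b are one class to them, and where a whole thing is asked for, a point or a joint stands for the part that bears it (a point fixed in the world has none). Each returns a list of dicts, best first, with "p" (0 to 1); they miss things now and then, are a little off and sometimes report something else, mostly with a low value. They report only what shows in the picture. A call takes as long as a camera call. They do not tell look-alikes from the thing itself.
- boxes_of(camera, target): "centre" ([column, row] in pixels, amid what is visible of it).
- masks_of(camera, target): "region" (384x512 bool, what is visible of it) and "centre" ([column, row] in pixels, amid what is visible of it).
- pinpoint(camera, target): "centre" ([column, row] in pixels: a listed point, or the origin of a listed thing).
The state is a dict: "time_s": time; "joints": joint angles; "dq": joint speeds; "tau": joint torques, N m; "eef_pos": TCP position; "ee_rot": TCP orientation; "force": force on the tool from outside, world axes, zero at the start; "wrist_torque": the same for the moment, N m; "grip_width": opening from 0.0 (shut) to 1.0 (fully open).
Only numpy, scipy, OpenCV 4.12 (cv2) and the standard library are available. Lean on these libraries where they do the work, as an engineer would, in place of code of your own. Each camera call takes 0.05 s, during which the arm holds its last target.

TASK

The lid of the packed food box on the bench has only been laid on, so its rim still stands up a few millimetres all round. Press down around the rim with the fingertips, section by section, the four corners and the middle of both long sides, until every section has clicked shut. Do not pick up, tip or shove the box, and leave the tin, the jar and the carton standing where they are.

Things in the scene. Friction and masses are not known exactly. Their poses are not given: they have to be found in the camera images.
- food_box: Packed food box, about 2 kg, loose on the bench: clear base 148 x 208 mm, 110 mm tall, with a white press-on lid 164 x 224 mm (x by y). Origin: centre of its underside, on the bench; local x is the short way (away from the robot when not turned), y the long way, z up. The lid's raised rim is a flat band 22 mm wide; its top is 122 mm above the bench unsnapped, 116 mm shut.
- lid_panel (a point): Centre of the lid's flat centre panel (120 x 180 mm, fixed, sunk inside the rim), on its top face, 104 mm above the bench. 2 mm slots cut the rim round it into six sections that move straight up and down singly: four rounded L-shaped corners, meeting at the middle of the short sides, and a straight middle, 74 mm long, on each long side.
- rim1_top (a point): Point to press on rim section 1, on its flat top, mid-way across the band: near corner, robot's right (local x -68, y -98 mm), the one with the small opening tab under its skirt. It moves down with the section.
- rim1 (a joint): How far rim section 1 is pressed down, m: 0 = unsnapped, sitting proud, 0.006 = shut (hard stop). Two-position snap: holds its place against about 12 N, gives way more easily as it moves, beyond 3 mm snaps shut by itself and stays; let go sooner and it springs back up.
- rim2_top (a point): Point to press on rim section 2, on its flat top, mid-way across the band: far corner, robot's right (local x +68, y -98 mm). It moves down with the section.
- rim2 (a joint): How far rim section 2 is pressed down, m: 0 = unsnapped, sitting proud, 0.006 = shut (hard stop). Two-position snap: holds its place against about 12 N, gives way more easily as it moves, beyond 3 mm snaps shut by itself and stays; let go sooner and it springs back up.
- rim3_top (a point): Point to press on rim section 3, on its flat top, mid-way across the band: middle of the far long side (local x +71, y 0 mm). It moves down with the section.
- rim3 (a joint): How far rim section 3 is pressed down, m: 0 = unsnapped, sitting proud, 0.006 = shut (hard stop). Two-position snap: holds its place against about 12 N, gives way more easily as it moves, beyond 3 mm snaps shut by itself and stays; let go sooner and it springs back up.
- rim4_top (a point): Point to press on rim section 4, on its flat top, mid-way across the band: far corner, robot's left (local x +68, y +98 mm). It moves down with the section.
- rim4 (a joint): How far rim section 4 is pressed down, m: 0 = unsnapped, sitting proud, 0.006 = shut (hard stop). Two-position snap: holds its place against about 12 N, gives way more easily as it moves, beyond 3 mm snaps shut by itself and stays; let go sooner and it springs back up.
- rim5_top (a point): Point to press on rim section 5, on its flat top, mid-way across the band: near corner, robot's left (local x -68, y +98 mm). It moves down with the section.
- rim5 (a joint): How far rim section 5 is pressed down, m: 0 = unsnapped, sitting proud, 0.006 = shut (hard stop). Two-position snap: holds its place against about 12 N, gives way more easily as it moves, beyond 3 mm snaps shut by itself and stays; let go sooner and it springs back up.
- rim6_top (a point): Point to press on rim section 6, on its flat top, mid-way across the band: middle of the near long side (local x -71, y 0 mm). It moves down with the section.
- rim6 (a joint): How far rim section 6 is pressed down, m: 0 = unsnapped, sitting proud, 0.006 = shut (hard stop). Two-position snap: holds its place against about 12 N, gives way more easily as it moves, beyond 3 mm snaps shut by itself and stays; let go sooner and it springs back up.
- tin_mid (a point): Food tin, 66 mm across, 100 mm tall, standing loose beside the food box; bystander. Point at its centre, half-way up.
- jar_mid (a point): Jar with a cap, 68 mm across, 98 mm tall, standing loose beside the food box; bystander. Point at its centre, half-way up.
- carton_mid (a point): Small cardboard carton, 50 x 80 mm, 100 mm tall, standing loose beside the food box; bystander. Point at its centre, half-way up.
Not all that is in view belongs to the job. What is shaped like the part that bears carton_mid but green, red or turquoise is not meant.

How it is judged (in metres and radians):
At the end, for the whole second after the job is handed in: All six rim sections are snapped shut (each at least 4.8 of its 6 mm down); the box stands flat and still on the bench within 40 mm of where it stood, and the tin, jar and carton stand upright within 25 mm of where they stood (value of joint each of rim1, rim2, rim3, rim4, rim5, rim6 above 0.0048 m and height (world z) of food_box below 0.005 m and angle between food_box's own z axis and vertical below 0.03 rad and distance of food_box from where it was at the start of the episode below 0.04 m and linear speed of food_box below 0.02 m/s and distance of each of tin_mid, jar_mid, carton_mid from where it was at the start of the episode below 0.025 m and angle between each of tin_mid, jar_mid, carton_mid's own z axis and vertical below 0.1 rad); the robot touches nothing.
It fails at once if the box is lifted or tipped (height (world z) of food_box above 0.008 m or angle between food_box's own z axis and vertical above 0.1 rad).
It fails at once if the box is shoved more than 40 mm (distance of food_box from where it was at the start of the episode above 0.04 m).
It fails at once if the tin, jar or carton is knocked, carried or shifted more than 25 mm, or tipped (distance of any of tin_mid, jar_mid, carton_mid from where it was at the start of the episode above 0.025 m or angle between any of tin_mid, jar_mid, carton_mid's own z axis and vertical above 0.2 rad).
It also fails if it takes over 48 s, if anything falls off the work surface, if the arm or the gripper's body presses on something with over 40 N, if the wrist force passes 120 N, or if a joint passes its speed limit or range.

## Working session

There is one attempt and no reset: what is moved stays moved. The work goes in short steps, Python scripts to look and compute and a shell command to move; the robot and the scene stay as the last step left them, time stands still between calls to the robot, and variables do not carry over. Pictures are saved under pics/ and viewed, and the job is handed in when it is done.

```bash
mkdir -p pics
cat > h.py <<'E'
from rig import *
import numpy as np, cv2
def save(n,f):
    im,d=capture(n); cv2.imwrite('pics/'+f,cv2.cvtColor(im,cv2.COLOR_RGB2BGR)); np.save('pics/'+f+'.npy',d); return im,d
def w(n,px,d,off=0):
    m=camera_model(n);c,r=px
    z=d[int(round(r)),int(round(c))]
    p=np.array([(c-m['cx'])/m['fx']*z,-(r-m['cy'])/m['fy']*z,-z,1])
    return (np.array(m['cam_to_world'])@p)[:3]
def ray(n,px,h):
    m=camera_model(n);c,r=px;T=np.array(m['cam_to_world'])
    v=T[:3,:3]@np.array([(c-m['cx'])/m['fx'],-(r-m['cy'])/m['fy'],-1]);o=T[:3,3]
    return o+v*(h-o[2])/v[2]
E
python3 - <<'E'
from h import *
for n in ['top','side']:
    im,d=save(n,n+'0.png')
    print(n,{k:v for k,v in camera_model(n).items() if k!='cam_to_world'},np.round(camera_model(n)['cam_to_world'],2).tolist())
    for t in ['lid_panel','rim1_top','rim2_top','rim3_top','rim4_top','rim5_top','rim6_top','tin_mid','jar_mid','carton_mid']:
        for q in pinpoint(n,t)[:3]:
            h=104 if t=='lid_panel' else 122 if 'rim' in t else 50
            print(t,np.round(q['centre'],1),round(q['p'],2),np.round(ray(n,q['centre'],h)),np.round(w(n,q['centre'],d)))
print(sense())
E
```

```text
top {'fx': 357.36488842749804, 'fy': 357.36488842749804, 'cx': 253.74444650487555, 'cy': 191.45364720790502} [[-0.02, 1.0, -0.09, 532.53], [-1.0, -0.02, -0.0, 7.59], [-0.0, 0.09, 1.0, 1082.28], [0.0, 0.0, 0.0, 1.0]]
lid_panel [277.8 215.3] 0.78 [557. -54. 104.] [557. -54. 102.]
rim1_top [321.9 232.4] 0.9 [ 508. -169.  122.] [ 508. -169.  121.]
rim2_top [311.9 178.3] 0.94 [ 654. -148.  122.] [ 670. -168.    1.]
rim2_top [273.9 188. ] 0.35 [631. -45. 122.] [631. -45. 121.]
rim3_top [273.6 188.8] 0.47 [628. -44. 122.] [629. -44. 119.]
rim4_top [236.5 196.9] 0.88 [609.  57. 122.] [609.  57. 122.]
rim5_top [252.  247.1] 0.82 [474.  18. 122.] [474.  18. 119.]
rim6_top [285.  243.1] 0.65 [482. -70. 122.] [482. -70. 119.]
tin_mid [257.9 149.3] 0.95 [753.  -5.  50.] [742.  -4. 101.]
jar_mid [197.1 232.3] 0.56 [515. 176.  50.] [516. 168.  98.]
carton_mid [346.7 154.2] 0.92 [ 732. -264.   50.] [ 722. -251.  100.]
carton_mid [379.  238.5] 0.84 [ 485. -345.   50.] [ 488. -328.  100.]
carton_mid [350.2 198.7] 0.76 [ 601. -268.   50.] [ 598. -255.   97.]
side {'fx': 486.5367184576975, 'fy': 486.536
[... 1301 characters left out ...]
   50.] [ 717. -235.   74.]
{'time_s': 1.1, 'joints': array([ 1.06758793e+00,  3.12903048e-01,  1.49768040e+00,  9.90503166e-06,
        1.33101873e+00, -2.23397624e-01]), 'dq': array([-0.0001205 ,  0.00198098,  0.0015436 , -0.00022351,  0.00132754,
       -0.00049628]), 'tau': array([ 6.90117013e-04, -4.12158501e+01, -2.59895253e+01, -9.10519975e-05,
        5.58971769e-04, -2.60787522e-05]), 'eef_pos': array([145.00387309, 504.58752366, 231.30000189]), 'ee_rot': array([-6.18976217e-06,  1.39450589e-01,  9.90229031e-01, -2.74344990e-06]), 'force': array([ 1.05229388, -0.08690817,  0.41285743]), 'wrist_torque': array([-0.02340201,  0.02859093, -0.00735356]), 'grip_width': 1.0028400012112486}
```

View pics/top0.png

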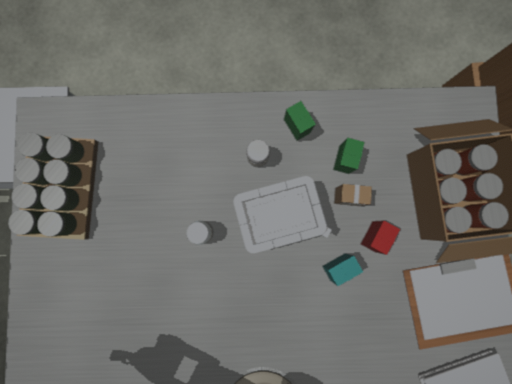

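View pics/side0.png

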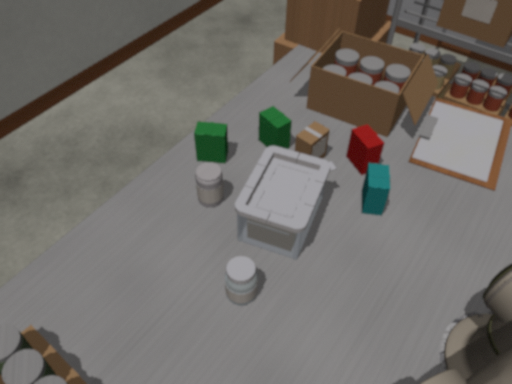

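Run:
```python
from h import *
im=cv2.imread('pics/top0.png'); cv2.imwrite('pics/crop0.png',cv2.resize(im[130:270,180:400],None,fx=3.6,fy=3.6,interpolation=cv2.INTER_CUBIC))
d=np.load('pics/top0.png.npy');m=camera_model('top');T=np.array(m['cam_to_world'])
r,c=np.mgrid[0:384,0:512]
P=np.stack([(c-m['cx'])/m['fx']*d,-(r-m['cy'])/m['fy']*d,-d],-1)@T[:3,:3].T+T[:3,3]
# box: lid pixels
mk=(P[...,2]>110)&(P[...,2]<130)&(abs(P[...,0]-555)<130)&(abs(P[...,1]+55)<150)&(d>0)
pts=P[mk][:,:2].astype(np.float32);print(len(pts),cv2.minAreaRect(pts),np.median(P[mk][:,2]))
# fit lid rect
from scipy.optimize import minimize
```

```text
2120 ((556.2254638671875, -62.5526123046875), (175.3244171142578, 233.41217041015625), 13.962571144104004) 121.44031049238424
```

View pics/crop0.png

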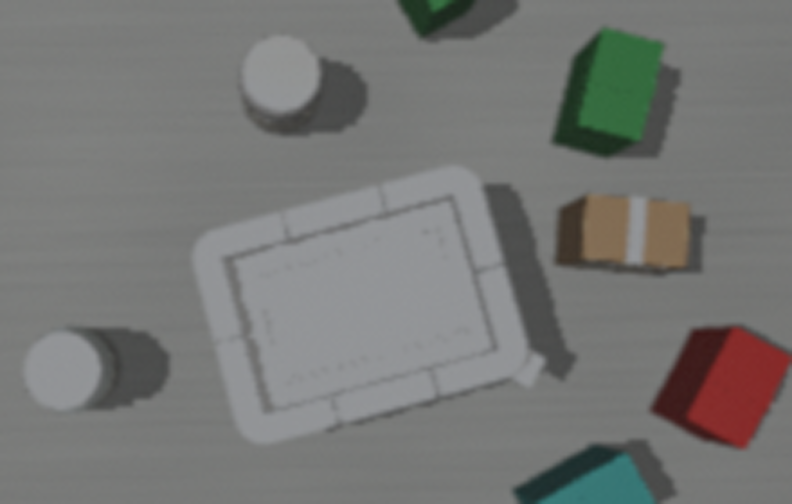

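```bash
cat > fit.py <<'E'
from h import *
from scipy.optimize import differential_evolution
def fit(d,n='top'):
    m=camera_model(n);T=np.array(m['cam_to_world'])
    r,c=np.mgrid[0:384,0:512]
    P=np.stack([(c-m['cx'])/m['fx']*d,-(r-m['cy'])/m['fy']*d,-d],-1)@T[:3,:3].T+T[:3,3]
    ok=(abs(P[...,0]-555)<140)&(abs(P[...,1]+55)<160)&(d>0)
    X=P[ok];rim=(X[:,2]>111)&(X[:,2]<128)
    def cost(q):
        a=q[2];u=X[:,0]-q[0];v=X[:,1]-q[1]
        lx=abs(np.cos(a)*u+np.sin(a)*v);ly=abs(-np.sin(a)*u+np.cos(a)*v)
        s=lambda t:1/(1+np.exp(-t/1.0))
        ins=s(82-lx)*s(112-ly)*(1-s(60-lx)*s(90-ly))
        return abs(ins-rim).sum()
    R=differential_evolution(cost,[(520,590),(-100,-20),(-.1,.5)],seed=1,tol=1e-6)
    return R.x,R.fun,rim.sum()
def pts(q):
    a=q[2];M=np.array([[np.cos(a),-np.sin(a)],[np.sin(a),np.cos(a)]])
    L=[(-68,-98),(68,-98),(71,0),(68,98),(-68,98),(-71,0)]
    return [M@np.array(l)+q[:2] for l in L]
E
python3 - <<'E'
from fit import *
q,f,n=fit(np.load('pics/top0.png.npy'));print(q,f,n)
for i,p in enumerate(pts(q)):print(i+1,np.round(p))
m=camera_model('wrist');print(np.round(m['T_tool_cam'],2).tolist())
E
```

```text
[ 5.60426361e+02 -5.66201525e+01  2.44124099e-01] 269.99176857700206 2096
1 [ 518. -168.]
2 [ 650. -135.]
3 [629. -39.]
4 [603.  55.]
5 [471.  22.]
6 [492. -74.]
[[0.0, 0.96, 0.28, 71.65], [1.0, -0.0, 0.0, 0.1], [0.0, 0.28, -0.96, -143.03], [0.0, 0.0, 0.0, 1.0]]
```

Candidates: the food box is the only white lidded box (top 280,214), with its tab at (326,233) marking rim1. The jar is at (199,233), the tin at (258,153) and the real carton is the brown one at (356,195). The green (299,120; 350,155), red (381,237) and turquoise (345,270) cartons are distractors. The crop confirms this, and the box is turned about +14°.

```bash
python3 -m crank '{"dp":[[2.8,-4.1,0],[2.8,-4.1,0],[2.8,-4.1,0],[2.8,-4.1,0],[2.8,-4.1,0],[2.8,-4.1,0],[2.8,-4.1,0],[2.8,-4.1,0],[2.8,-4.1,0],[2.8,-4.1,0]],"delta_rot":[[0,0,0],[0,0,5],[0,0,5],[0,0,5],[0,0,5],[0,0,5],[0,0,5],[0,0,0],[0,0,0],[0,0,0]],"claw":[255,255,255,255,255,255,255,255,255,255]}' 40
```

```text
time_s: 2.1
eef_pos: [425.8, 92.6, 231.6]
ee_rot: [0.0, -0.121, 0.993, -0.0]
force: [-0.2, 1.6, -0.4]
grip_width: 0.0
```

```bash
python3 -m crank '{"dp":[[1.6,-2.4,-3],[1.6,-2.4,-3],[1.5,-2.4,-2],[0,0,0],[0,0,0]],"delta_rot":[[0,0,0],[0,0,0],[0,0,0],[0,0,0],[0,0,0]],"claw":[255,255,255,255,255]}'
python3 - <<'E'
from h import *
print(sense()['force'],sense()['eef_pos']);save('wrist','w1.png');save('side','s1.png')
im=cv2.imread('pics/s1.png');cv2.imwrite('pics/s1c.png',cv2.resize(im[100:300,180:400],None,fx=3,fy=3))
print(pinpoint('wrist','rim5_top')[:2])
E
```

```text
time_s: 2.6
eef_pos: [471.9, 22.5, 151.3]
ee_rot: [-0.0, -0.121, 0.993, 0.0]
force: [0.2, -0.1, -0.0]
grip_width: 0.002
[ 0.22920095 -0.06775257 -0.00485312] [471.91048218  22.54090474 151.29158843]
[{'centre': [253.6, 230.6], 'p': 0.74}]
```

View pics/w1.png

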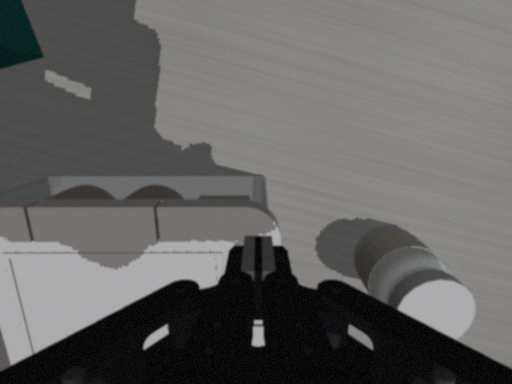

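View pics/s1c.png

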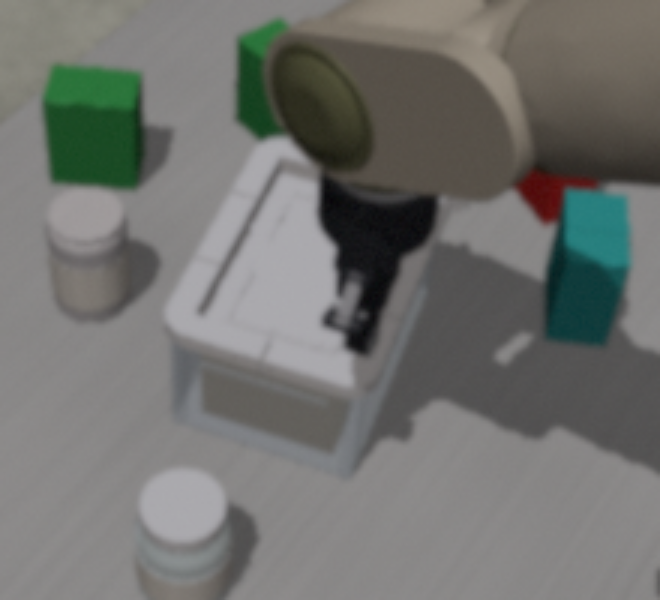

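Run:
```python
from h import *
m=camera_model('wrist');T=np.array(m['T_tool_cam']);s=sense()
from scipy.spatial.transform import Rotation as R
q=s['ee_rot'];Rm=R.from_quat([q[1],q[2],q[3],q[0]]).as_matrix()
W=np.eye(4);W[:3,:3]=Rm;W[:3,3]=s['eef_pos'];W=W@T
a=.244
c0=np.array([558,-55.5])
for px,n in [((100,205),'near edge'),((160,203),'near'),((274,225),'corner'),((253.6,230.6),'rim5net'),((157,218),'slot65'),((29,220),'slot61'),((100,250),'inner edge')]:
    v=W[:3,:3]@np.array([(px[0]-m['cx'])/m['fx'],-(px[1]-m['cy'])/m['fy'],-1]);o=W[:3,3];p=o+v*(122-o[2])/v[2]
    u=p[:2]-c0;print(n,np.round(p),'local',np.round([np.cos(a)*u[0]+np.sin(a)*u[1],-np.sin(a)*u[0]+np.cos(a)*u[1]],1))
u=s['eef_pos'][:2]-c0;print(np.round([np.cos(a)*u[0]+np.sin(a)*u[1],-np.sin(a)*u[0]+np.cos(a)*u[1]],1))
```

```text
near edge [480. -71. 122.] local [-79.3   4.2]
near [470. -36. 122.] local [-80.6  39.6]
corner [467.  32. 122.] local [-66.8 106.8]
rim5net [474.  21. 122.] local [-63.2  94.6]
slot65 [480. -37. 122.] local [-71.2  37. ]
slot61 [ 500. -111.  122.] local [-69.7 -39.6]
inner edge [509. -68. 122.] local [-50.1   0. ]
[-64.4  97.2]
```

```bash
python3 -m crank '{"dp":[[-0.2,0,-2.6],[0,0,-0.2],[0,0,-0.2],[0,0,-0.2],[0,0,-0.2],[0,0,-0.1]],"delta_rot":[[0,0,0],[0,0,0],[0,0,0],[0,0,0],[0,0,0],[0,0,0]],"claw":[255,255,255,255,255,255]}'
```

```text
time_s: 3.35
eef_pos: [470.3, 22.7, 116.9]
ee_rot: [0.001, -0.122, 0.993, -0.0]
force: [0.1, 0.6, -0.3]
grip_width: 0.002
```

```bash
python3 -m crank '{"dp":[[0,0,-0.1],[0,0,-0.1],[0,0,0]],"delta_rot":[[0,0,0],[0,0,0],[0,0,0]],"claw":[255,255,255]}'
```

```text
time_s: 3.65
eef_pos: [470.3, 22.6, 115.3]
ee_rot: [0.0, -0.122, 0.993, -0.0]
force: [-3.9, 0.0, 9.9]
grip_width: -0.002
```

```bash
python3 -m crank '{"dp":[[0,0,2],[1,-4.8,0],[1,-4.8,0],[0,0,-0.9],[0,0,-0.2],[0,0,-0.2],[0,0,-0.2]],"delta_rot":[[0,0,0],[0,0,0],[0,0,0],[0,0,0],[0,0,0],[0,0,0],[0,0,0]],"claw":[255,255,255,255,255,255,255]}'
python3 -m crank '{"dp":[[0,0,-0.2],[0,0,-0.2],[0,0,-0.1],[0,0,0]],"delta_rot":[[0,0,0],[0,0,0],[0,0,0],[0,0,0]],"claw":[255,255,255,255]}'
```

```text
time_s: 4.35
eef_pos: [489.9, -73.2, 120.1]
ee_rot: [-0.0, -0.122, 0.992, -0.001]
force: [-1.1, -4.1, 4.9]
grip_width: 0.003
time_s: 4.75
eef_pos: [490.0, -72.4, 115.3]
ee_rot: [0.0, -0.122, 0.993, 0.0]
force: [-5.1, 2.6, 12.1]
grip_width: -0.004
```

```bash
python3 -m crank '{"dp":[[0,0,2],[1.3,-4.8,0],[1.4,-4.7,0],[0,0,-0.9],[0,0,-0.2],[0,0,-0.2],[0,0,-0.2]],"delta_rot":[[0,0,0],[0,0,0],[0,0,0],[0,0,0],[0,0,0],[0,0,0],[0,0,0]],"claw":[255,255,255,255,255,255,255]}'
python3 -m crank '{"dp":[[0,0,-0.2],[0,0,-0.2],[0,0,-0.1],[0,0,0]],"delta_rot":[[0,0,0],[0,0,0],[0,0,0],[0,0,0]],"claw":[255,255,255,255]}'
```

```text
time_s: 5.45
eef_pos: [516.9, -168.0, 120.3]
ee_rot: [0.0, -0.122, 0.992, -0.001]
force: [-2.0, -3.3, 4.2]
grip_width: -0.001
time_s: 5.85
eef_pos: [517.0, -167.1, 115.3]
ee_rot: [0.0, -0.122, 0.993, 0.0]
force: [-3.6, 4.0, 11.9]
grip_width: 0.001
```

```bash
python3 -m crank '{"dp":[[0,0,2],[4.4,1.1,0],[4.4,1.1,0],[4.4,1.1,0],[0,0,0],[0,0,-0.9],[0,0,-0.2],[0,0,-0.2],[0,0,-0.2]],"delta_rot":[[0,0,0],[0,0,0],[0,0,0],[0,0,0],[0,0,0],[0,0,0],[0,0,0],[0,0,0],[0,0,0]],"claw":[255,255,255,255,255,255,255,255,255]}'
python3 -m crank '{"dp":[[0,0,-0.2],[0,0,-0.2],[0,0,-0.1],[0,0,0]],"delta_rot":[[0,0,0],[0,0,0],[0,0,0],[0,0,0]],"claw":[255,255,255,255]}'
```

```text
time_s: 6.75
eef_pos: [648.1, -134.9, 120.6]
ee_rot: [0.0, -0.121, 0.993, 0.001]
force: [-3.6, 4.0, 6.9]
grip_width: -0.0
time_s: 7.15
eef_pos: [648.5, -135.8, 115.4]
ee_rot: [-0.0, -0.121, 0.993, -0.0]
force: [-4.2, 1.9, 9.2]
grip_width: -0.005
```

```bash
python3 -m crank '{"dp":[[0,0,2],[-1,4.8,0],[-1.1,4.8,0],[0,0,0],[0,0,-0.9],[0,0,-0.2],[0,0,-0.2],[0,0,-0.2]],"delta_rot":[[0,0,0],[0,0,0],[0,0,0],[0,0,0],[0,0,0],[0,0,0],[0,0,0],[0,0,0]],"claw":[255,255,255,255,255,255,255,255]}'
python3 -m crank '{"dp":[[0,0,-0.2],[0,0,-0.2],[0,0,-0.1],[0,0,0]],"delta_rot":[[0,0,0],[0,0,0],[0,0,0],[0,0,0]],"claw":[255,255,255,255]}'
```

```text
time_s: 7.95
eef_pos: [627.8, -40.4, 119.3]
ee_rot: [-0.0, -0.121, 0.993, 0.0]
force: [-0.2, 0.0, 1.7]
grip_width: 0.003
time_s: 8.35
eef_pos: [628.1, -40.6, 115.4]
ee_rot: [0.0, -0.121, 0.993, -0.001]
force: [-4.6, -0.5, 11.3]
grip_width: 0.001
```

```bash
python3 -m crank '{"dp":[[0,0,2],[-1.3,4.8,0],[-1.3,4.7,0],[0,0,0],[0,0,-0.9],[0,0,-0.2],[0,0,-0.2],[0,0,-0.2]],"delta_rot":[[0,0,0],[0,0,0],[0,0,0],[0,0,0],[0,0,0],[0,0,0],[0,0,0],[0,0,0]],"claw":[255,255,255,255,255,255,255,255]}'
python3 -m crank '{"dp":[[0,0,-0.2],[0,0,-0.2],[0,0,-0.1],[0,0,0]],"delta_rot":[[0,0,0],[0,0,0],[0,0,0],[0,0,0]],"claw":[255,255,255,255]}'
```

```text
time_s: 9.15
eef_pos: [602.1, 54.5, 119.2]
ee_rot: [-0.0, -0.121, 0.993, 0.0]
force: [-0.8, -0.0, -0.2]
grip_width: 0.001
time_s: 9.55
eef_pos: [602.3, 54.4, 115.3]
ee_rot: [0.0, -0.121, 0.993, -0.001]
force: [-4.1, -2.0, 10.2]
grip_width: 0.002
```

```bash
python3 -m crank '{"dp":[[0,0,4],[0,0,4],[0,0,4],[-2.5,4,0],[-2.5,4,0],[-2.5,4,0],[-2.5,4,0],[-2.5,4,0],[-2.5,4,0],[-2.5,4,0]],"delta_rot":[[0,0,0],[0,0,0],[0,0,0],[0,0,0],[0,0,0],[0,0,0],[0,0,0],[0,0,0],[0,0,0],[0,0,0]],"claw":[255,255,255,255,255,255,255,255,255,255]}'
python3 -m crank '{"dp":[[-2.5,4,0],[-2.5,4,0],[0,0,0]],"delta_rot":[[0,0,0],[0,0,0],[0,0,0]],"claw":[255,255,255]}'
python3 - <<'E'
from fit import *
for n in ['top','side']:
    im,d=save(n,n+'9.png'); d0=np.load('pics/%s0.png.npy'%n)
    q=fit(np.load('pics/top0.png.npy'))[0] if n=='top' else q
    if n=='top':
        print('fit after',fit(d))
    m=camera_model(n);T=np.linalg.inv(m['cam_to_world'])
    qq=np.array([559,-56.3,.244])
    def hz(d):
        r,c=np.mgrid[0:384,0:512];M=np.array(m['cam_to_world'])
        return np.stack([(c-m['cx'])/m['fx']*d,-(r-m['cy'])/m['fy']*d,-d],-1)@M[:3,:3].T+M[:3,3]
    for i,p in enumerate(pts(qq)):
        o=[]
        for dd in (d0,d):
            P=hz(dd);k=(np.hypot(P[...,0]-p[0],P[...,1]-p[1])<9)&(P[...,2]>108);o.append(np.median(P[k][:,2]))
        print(n,i+1,np.round(o,1))
    for t in ['tin_mid','jar_mid','carton_mid','lid_panel']:
        print(t,[(np.round(x['centre'],1).tolist(),round(x['p'],2)) for x in pinpoint(n,t)[:3]])
a=[cv2.imread('pics/top9.png')[130:270,180:400],cv2.imread('pics/side9.png')[100:300,180:400]]
cv2.imwrite('pics/c9.png',np.vstack([cv2.resize(a[0],(440,280)),cv2.resize(a[1],(330,300)) if 0 else cv2.copyMakeBorder(cv2.resize(a[1],(330,300)),0,0,0,110,0)]))
E
```

```text
time_s: 10.55
eef_pos: [426.2, 336.6, 234.0]
ee_rot: [-0.0, -0.121, 0.993, -0.0]
force: [1.7, -0.1, -0.8]
grip_width: 0.004
time_s: 10.85
eef_pos: [374.4, 418.9, 233.8]
ee_rot: [-0.0, -0.124, 0.992, 0.0]
force: [0.6, -0.6, -0.4]
grip_width: -0.004
fit after (array([ 5.60577979e+02, -5.67261855e+01,  2.43486513e-01]), np.float64(247.74735431406054), np.int64(2012))
top 1 [121.3 115.3]
top 2 [121.5 115.9]
top 3 [121.4 115.6]
top 4 [121.1 115.3]
top 5 [121.4 115.5]
top 6 [121.3 115.3]
tin_mid [([256.0, 148.9], 0.79), ([252.4, 246.1], 0.56)]
jar_mid [([201.0, 233.0], 0.92)]
carton_mid [([349.7, 160.3], 0.92), ([350.4, 194.9], 0.87), ([380.0, 238.1], 0.86)]
lid_panel [([277.2, 214.3], 0.58)]
side 1 [119.3 114. ]
side 2 [119.6 114.1]
side 3 [120. 113.]
side 4 [119.5 113.8]
side 5 [120.2   nan]
side 6 [119.6 113.6]
tin_mid [([204.5, 187.5], 0.74)]
jar_mid [([241.7, 282.2], 0.89), ([283.2, 187.5], 0.66)]
carton_mid [([276.4, 129.2], 0.94), ([209.9, 141.5], 0.82), ([374.4, 189.8], 0.73)]
lid_panel []
  return _methods._mean(a, axis=axis, dtype=dtype,
  ret = ret.dtype.type(ret / rcount)
```

View pics/c9.png

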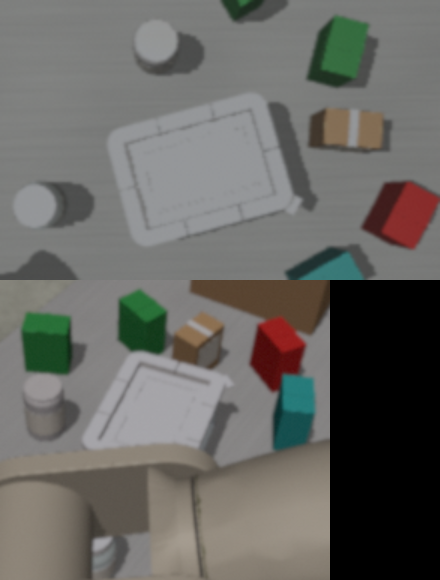

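All six sections dropped about 6 mm in the top depth image, and the box has moved less than 0.2 mm. The tin, jar and brown carton are where they were, and the arm is clear of everything.

```bash
python3 -c "
from rig import *
print(finish_job())"
```

```text
the job is handed in; nothing more can be done
None
```

I pressed all six rim sections shut with the closed fingertips, in the order 5, 6, 1, 2, 3, 4, then backed the arm clear and handed the job in. That was at about 11 s of the 48 s allowed; no verdict was reported.

- **Rim:** each section stopped hard at about 115.4 mm with 9–12 N on the tool. The top camera's depth put the six sections at 121.1–121.5 mm before and 115.3–115.9 mm after, which matches the 6 mm travel. The side camera showed a drop of about 5–7 mm on five sections; the arm hid section 5 from it.
- **Box:** the fitted position changed by less than 0.2 mm and its turn by less than 0.001 rad.
- **Tin, jar and carton:** they look upright and unmoved in the pictures. Where the networks marked them in both pictures, they agreed to within a few pixels. They also marked the green and red look-alike cartons as the carton, and gave one false tin and one false jar. I ignored those, because the pictures and the description point to the brown carton.

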